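Hold a block over the glue-up jig

TASK

I am about to glue this block into its jig: first take the straight offcut that lies across the jig and leave it lying flat in the shallow wooden offcut tray. Then pick up the block that lies on its side, carry it high over the row of standing blocks without knocking any of them, and finish still holding it level above the jig's pocket, centred and lined up lengthwise with it, about 15 mm above the rails and not touching them, so that I can spread the glue underneath. Leave the L-shaped pieces alone.

Things in the scene. Friction and masses are not known exactly. Their poses are not given: they have to be found in the camera images.
- lying_block_center (a point): Centre of the one wrapped MDF block (masking tape, bare tan face) that lies on its side, 28 x 82 x 26 mm (solid core 25 x 81 x 26). Loose, 25 to 50 g. y = its long axis (82 mm), x = across (the 28 mm to grip), z up. The centre is 13 mm above its underside. Both ends are alike.
- lying_block: The same lying block; origin at the centre of its underside, same axes.
- jig_pocket (a point): Centre of the pocket of the glue-up jig, at the height of the tops of its rails, 26 mm above the worktop. y = long axis of the pocket, x = across, z up. The pocket is 34 mm across and 92 mm long, 14 mm deep, its floor 12 mm above the worktop; both ends are alike.
- glue_jig: Glue-up jig, fixed to the worktop: plywood base 78 x 136 x 12 mm with two wooden rails along its y (each 13 wide, 84 long, 14 high) and two end stops (26 wide, 13 thick, 14 high). Origin at the centre of the underside of the base, axes as jig_pocket.
- offcut_center (a point): Centre of the offcut: a straight sawn MDF strip with taped edges, 21 x 66 x 16 mm, loose, 16 g, lying across both rails of the jig (its underside 26 mm above the worktop). y = its long axis (66 mm), x = across (the 21 mm to grip), z up.
- offcut: The same offcut; origin at the centre of its underside.
- offcut_tray: Offcut tray: shallow open wooden tray, fixed, outside 120 (x) x 150 (y) x 22 mm, walls and floor 6 mm thick. Origin at the centre of its underside; the inner floor is 6 mm above the worktop.
- row_block_1_center (a point): Centre, half-way up, of block 1 of the row of four wrapped MDF blocks that stand on end between the lying block and the jig, each 28 x 26 x 82 mm, loose, 42 mm apart; block 1 is nearest the robot, block 4 farthest. z up.
- row_block_2_center (a point): Centre, half-way up, of block 2 of the row of four wrapped MDF blocks that stand on end between the lying block and the jig, each 28 x 26 x 82 mm, loose, 42 mm apart; block 1 is nearest the robot, block 4 farthest. z up. x runs along the row, away from the robot, y across it to the left.
- row_block_3_center (a point): Centre, half-way up, of block 3 of the row of four wrapped MDF blocks that stand on end between the lying block and the jig, each 28 x 26 x 82 mm, loose, 42 mm apart; block 1 is nearest the robot, block 4 farthest. z up.
- row_block_4_center (a point): Centre, half-way up, of block 4 of the row of four wrapped MDF blocks that stand on end between the lying block and the jig, each 28 x 26 x 82 mm, loose, 42 mm apart; block 1 is nearest the robot, block 4 farthest. z up.
- corner_piece_1_center (a point): Centre, half-way up, of L-shaped sawn MDF piece 1, about 61 x 63 x 16 mm, loose, lying flat on the worktop; a bystander.
- corner_piece_2_center (a point): Centre, half-way up, of L-shaped sawn MDF piece 2, about 48 x 72 x 16 mm, loose, lying flat on the worktop; a bystander.
Not all that is in view belongs to the job. Leave any black or purple look-alike of the part that bears row_block_1_center alone.

How it is judged (in metres and radians):
On the way, in this order (a step that is already met when the one before it is completed fails the run):
1. the offcut lies in the offcut tray, let go (x of offcut_center in the frame of offcut_tray between -0.052 and 0.052 m and y of offcut_center in the frame of offcut_tray between -0.067 and 0.067 m and height (world z) of offcut_center below 0.025 m and contact force between the fingers and offcut below 0.1 N and linear speed of offcut below 0.03 m/s), for 0.2 s.
2. the lying block is carried across the row, above the tops of the standing blocks (height (world z) of lying_block_center above 0.095 m and y of lying_block_center in the frame of row_block_2_center between -0.03 and 0.03 m and x of lying_block_center in the frame of row_block_2_center between -0.2 and 0.25 m).
At the end, for the whole second after the job is handed in: Block held still over the pocket: centres within 7 mm, long axes within 0.1 rad, tilt under 0.1 rad, underside 4 to 30 mm above the rails, not touching the jig; offcut flat in the tray, let go; standing blocks upright (0.2 rad) and within 20 mm of their places (all of step 1 and horizontal distance between lying_block_center and jig_pocket below 0.007 m and angle between the y axis of lying_block_center and the y axis of jig_pocket, either way round below 0.1 rad and angle between lying_block_center's own z axis and vertical below 0.1 rad and z of lying_block_center in the frame of jig_pocket between 0.017 and 0.043 m and linear speed of lying_block below 0.015 m/s and contact force between the fingers and lying_block above 0.5 N and contact force between lying_block and glue_jig below 0.05 N and distance of each of row_block_1_center, row_block_2_center, row_block_3_center, row_block_4_center from where it was at the start of the episode below 0.02 m and angle between each of row_block_1_center, row_block_2_center, row_block_3_center, row_block_4_center's own z axis and vertical below 0.2 rad); the arm keeps its last pose, push and grip.
It fails at once if a standing block is knocked (tilted over 0.3 rad or moved over 25 mm) (angle between any of row_block_1_center, row_block_2_center, row_block_3_center, row_block_4_center's own z axis and vertical above 0.3 rad or distance of any of row_block_1_center, row_block_2_center, row_block_3_center, row_block_4_center from where it was at the start of the episode above 0.025 m).
It fails at once if an L-shaped piece is moved over 25 mm (distance of any of corner_piece_1_center, corner_piece_2_center from where it was at the start of the episode above 0.025 m).
It also fails if it takes over 61 s, if anything falls off the work surface, if the arm or the gripper's body presses on something with over 40 N, if the wrist force passes 120 N, or if a joint passes its speed limit or range.

ROBOT

A 7-joint arm with a two-finger parallel gripper is mounted at the origin on a cart in front of the work surface, level with it; the furniture and walls round the work are solid. World frame = base frame: x ahead of the robot, y to its left, z up, the work surface at z = 0. Lengths are in m, angles in degrees, forces in N, time in s.
With the tool pointing down it reaches from about 0.425 to 0.825 m from the base axis. Payload 3.6 kg.
Tool frame: the origin (TCP) lies on the centre line of the jaws, within the pads' length; the fingertips stand 17 mm ahead of it and the grasp point (between the pads) lies 2 mm behind it; x points along the fingers, y is the direction in which the jaws open and shut, and the axes are right-handed (so a half turn about x gives the same grasp; the last joint's range is limited). The gripper opens to 93 mm and grips with 3 to 60 N. Pads are 15 mm wide; open, the fingers measure 128 mm over their backs; the gripper's body (75 mm by 188 mm) begins 65 mm behind the grasp point.
Start: joints at [-65.289, 35.231, -0.722, 81.555, 0.464, 63.22, -2.315], TCP at [0.287, 0.583, 0.236] pointing down, gripper open.
Joint ranges: [-178.69, 178.69], [-17.37, 117.87], [-77.05, 75.6], [15.02, 138.74], [-78.02, 258.01], [0.78, 113.62], [-162.83, 162.83]. Speed limits (degrees/s): [159.86, 159.86, 180, 180, 180, 180, 180].

INTERFACE

Orientations are given as [roll, pitch, yaw] about the fixed x, y, z axes, in that order (R = Rz(yaw) Ry(pitch) Rx(roll)).
In Python, from station import r, cams gives the robot as it stands.
- The arm moves only by the tool play_rows, never from a script. Its argument "plan" is a list of rows, each a list of 4 numbers: the shift along the tool's x, y, z in mm, then the turn about the tool's x in degrees. In form: [[dx, dy, dz, turn], ...]. A call has 1 to 20 rows; each row is the pose to reach, as a shift and turn from the pose commanded when the call began, along the tool's axes at that moment; what a row does not reach only later rows make up. A row lasts 1/12 s, in which the tool goes at most 41.7 mm and 7.16 degrees, less where a joint would pass 70% of its speed; a pose out of reach is approached as far as the arm can. A call with a gripper value outside its range is refused whole. "hand" is the finger opening in mm, from 0 to 93, set as the call begins (left out, the last holds). The fingers move at their own pace and stop on an object; "newtons" is the grip in N (left out, the last holds). Time passes only in rows, so rows that repeat a pose let the fingers close. It gives the time, the measured TCP pose, the force and the opening at its end, in the units of the state.
- r.observe(): the state, without advancing time (a new reading comes with each control period).
- cams.get_image(name): name is "scene" or "top" or "wrist"; returns the picture (384x512x3 uint8, red, green, blue); there is no depth.
- cams.get_calibration(name): a dict with "vfov" (degrees; the focal length in pixels is half the picture's height over the tangent of half this angle, whatever the lens; pixels are square), "cx", "cy" (the principal point, pixels), "k1" (the pictures are not rectified: a ray, as slopes to the right and down, at radius r is drawn at 1 + k1 r^2 times it, then the intrinsics apply), "origin" and "rotation" of the camera in the world. Camera axes: x right, y down, z forward; pixel columns grow to the right and rows downward; lengths in m; the calibration is good to about 2 mm. A picture is of the moment at which its call begins: read the wrist's pose just before it. get_calibration takes no time and is no camera call; for the wrist camera it gives the pose at the moment of the call.
- r.hand_in(): hands the job in, once; it reports no verdict.
The state is a dict: "t": time; "joints": joint angles; "qd": joint speeds; "tau": joint torques, N m; "eef_pos": TCP position; "tool_rot": TCP orientation; "wrist_force": force on the tool from outside, world axes, zero at the start; "moment": the same for the moment, N m; "finger_gap": opening from 0.0 (shut) to 1.0 (fully open).
Only numpy, scipy, OpenCV 4.12 (cv2) and the standard library are available. Lean on these libraries where they do the work, as an engineer would, in place of code of your own. Each camera call takes 0.05 s, during which the arm holds its last target.

## Working session

There is one attempt and no reset: what is moved stays moved. The work goes in short steps, Python scripts to look and compute and a tool call to move; the robot and the scene stay as the last step left them, time stands still between calls to the robot, and variables do not carry over. Pictures are saved under pics/ and viewed, and the job is handed in when it is done.

Besides the shell and the picture viewer there is one more tool, called after "Call:" by a JSON object that holds its "fn" and its "kwargs", one argument or row to a line. play_rows: Moves the arm, as the interface text tells. Its arguments: {"type":"object","properties":{"plan":{"type":"array"},"hand":{"type":"number"},"newtons":{"type":"number"}},"required":["plan"]}

```bash
mkdir -p pics; ls
python3 - <<'E'
from station import r,cams
import cv2
s=r.observe(); print(s)
for n in ("scene","top","wrist"):
    im=cams.get_image(n); c=cams.get_calibration(n); print(n,c)
    cv2.imwrite(f"pics/{n}0.png",im[:,:,::-1])
E
```

```text
pics
{'t': 0.0, 'joints': array([-65.28917822,  35.28751406,  -0.72440459,  81.63918406,
         0.46310751,  63.21888189,  -2.31352657]), 'qd': array([ 0.00255366,  0.05193054, -0.02291118,  0.01666277,  0.01723495,
        0.04143258,  0.04887072]), 'tau': array([-6.72813185e-04, -4.58930826e+01,  2.09214636e-01, -1.65750057e+01,
       -6.09757751e-02,  2.04025616e-02,  2.33014644e-04]), 'eef_pos': array([0.28692504, 0.5824265 , 0.23451306]), 'tool_rot': array([ -89.91709747,   89.85724718, -116.14042241]), 'wrist_force': array([ 0.19311359,  0.43399868, -0.00122254]), 'moment': array([ 0.06218255, -0.03565121,  0.00719564]), 'finger_gap': 1.004205169930285}
scene {'vfov': 43.3474330946566, 'cx': 262.2937793509325, 'cy': 194.35694652265119, 'k1': -0.09351455596220111, 'origin': array([-0.1544544 , -0.47166004,  0.64645452]), 'rotation': array([-1.27000276e+02,  1.66318847e-02, -5.72072238e+01])}
top {'vfov': 45.69916215520803, 'cx': 255.70194851234152, 'cy': 197.5973768342417, 'k1': -0.05272988906817382, 'origin': array([ 0.36683525, -0.04672723,  1.02608186]), 'rotation': array([-170.49669836,   -1.31425668,  -90.44407436])}
wrist {'vfov': 62.94884108720809, 'cx': 254.22800317784802, 'cy': 188.65483402744323, 'k1': -0.07976077063754125, 'origin': array([0.2240955 , 0.61399375, 0.38378702]), 'rotation': array([1.65197708e+02, 6.25226746e-02, 6.37903448e+01])}
```

View pics/top0.png

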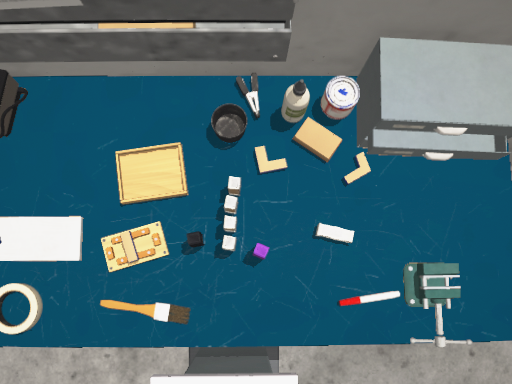

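View pics/scene0.png

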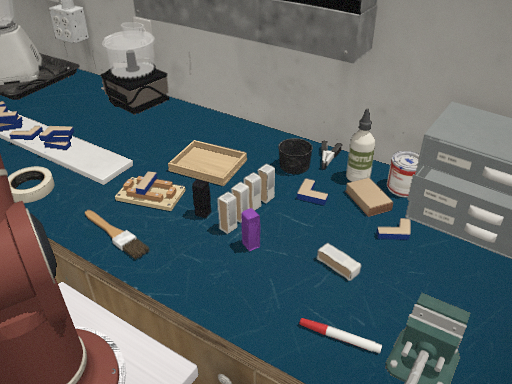

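View pics/wrist0.png

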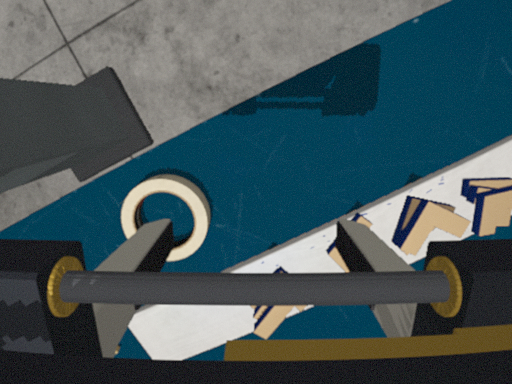

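Top view: the jig is at (135,247) with the strip across it, and the tray is at (152,172). The row stands at (229,243), (230,223), (231,204) and (234,185). The black look-alike is at (195,239) and the purple one at (261,251). The lying white/tan block is at (335,233), and the L pieces are at (268,160) and (358,168). I'll enlarge to measure.

Run:
```python
import cv2
t=cv2.imread("pics/top0.png")
def crop(n,x,y,w,h,f):
    c=cv2.resize(t[y:y+h,x:x+w],None,fx=f,fy=f,interpolation=cv2.INTER_CUBIC)
    for i in range(0,w,10):
        cv2.putText(c,str(x+i),(i*f,8),0,.3,(255,255,255),1); cv2.line(c,(i*f,10),(i*f,14),(255,255,255),1)
    for i in range(0,h,10):
        cv2.putText(c,str(y+i),(0,i*f+4),0,.3,(255,255,255),1)
    cv2.imwrite(n,c)
crop("pics/cj.png",95,215,80,60,10)
crop("pics/cl.png",305,213,60,40,12)
crop("pics/cr.png",180,165,100,100,6)
```

```text
(no output)
```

View pics/cj.png

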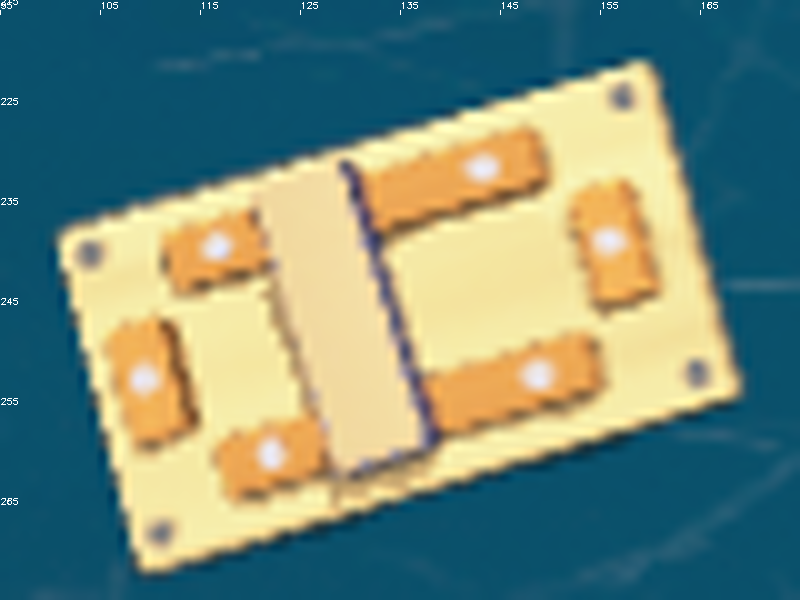

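View pics/cl.png

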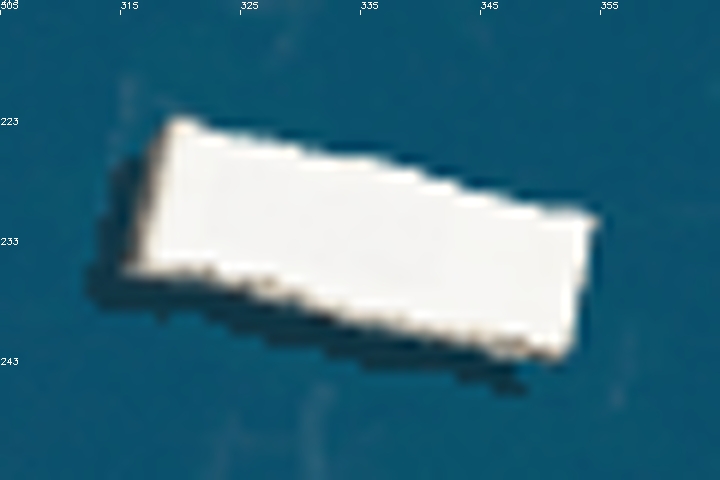

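View pics/cr.png

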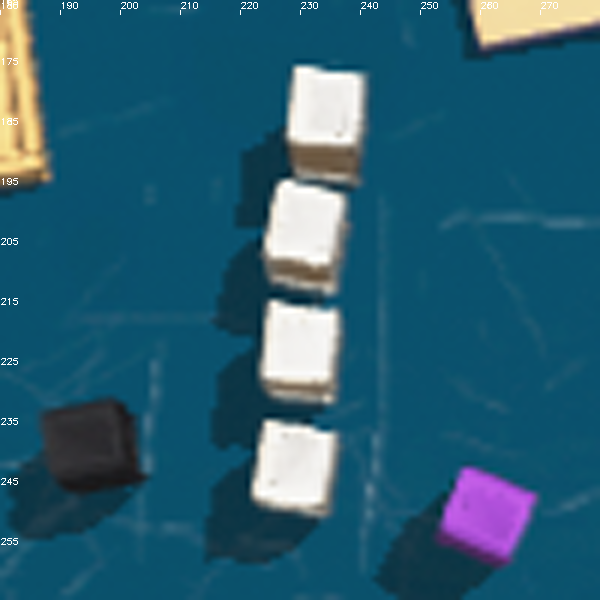

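```bash
cat > h.py <<'E'
import numpy as np,cv2
from scipy.spatial.transform import Rotation as Ro
from station import r,cams
def K(c):
    f=192/np.tan(np.radians(c['vfov']/2)); return np.array([[f,0,c['cx']],[0,f,c['cy']],[0,0,1]]),np.array([c['k1'],0,0,0,0.])
def px2w(c,p,z):
    k,d=K(c); p=np.asarray(p,float).reshape(-1,1,2)
    n=cv2.undistortPoints(p,k,d,None,None,None)[:,0]
    v=np.c_[n,np.ones(len(n))]@Ro.from_euler('xyz',c['rotation'],degrees=True).as_matrix().T
    o=np.array(c['origin']); return o+v*((z-o[2])/v[:,2])[:,None]
def w2px(c,P):
    k,d=K(c);R=Ro.from_euler('xyz',c['rotation'],degrees=True).as_matrix().T
    return cv2.projectPoints(np.asarray(P,float).reshape(-1,1,3),R,-R@np.array(c['origin']),k,d)[0][:,0]
def uncrop(p,x,y,f): return (np.asarray(p,float)+.5)/f-.5+[x,y]
def rect(P):
    c=P.mean(0); s=[np.linalg.norm(P[(i+1)%4]-P[i]) for i in range(4)]
    a=P[1]-P[0]+P[2]-P[3]; b=P[2]-P[1]+P[3]-P[0]
    return c,np.round(np.array(s)*1000,1),np.degrees(np.arctan2(a[1],a[0])),np.degrees(np.arctan2(b[1],b[0]))
E
python3 - <<'E'
from h import *
c=cams.get_calibration("top")
def show(n,p,z):
    ce,s,a,b=rect(px2w(c,p,z)); print(n,ce.round(4),s,round(a,1),round(b,1))
show("lying",uncrop([(175,120),(597,217),(565,357),(150,268)],305,213,12),.026)
show("offcut",uncrop([(255,200),(345,160),(432,440),(335,475)],95,215,10),.042)
show("jig",uncrop([(60,235),(650,62),(740,395),(145,572)],95,215,10),.012)
show("tray",[(116,152),(184,143),(188,194),(121,202)],.022)
q=uncrop
for i,p in enumerate([[(265,420),(338,435),(328,515),(252,500)],[(268,300),(340,308),(335,383),(262,378)],[(285,180),(347,193),(332,265),(265,258)],[(293,65),(367,73),(360,148),(288,142)]]):
    show(f"row{i+1}",q(p,180,165,6),.082)
show("jig screws",q([(90,253),(622,97),(697,373),(160,532)],95,215,10),.012)
show("rail tacks",q([(216,247),(482,167),(538,373),(270,454)],95,215,10),.026)
show("end tacks",q([(145,378),(609,240),(609,240),(145,378)],95,215,10),.026)
print(px2w(c,[(268,160),(358,168),(195,239),(261,251)],.01).round(3))
E
```

```text
lying [ 0.455  -0.2469  0.026 ] [80.  26.7 78.1 27.8] -102.9 166.8
offcut [0.4263 0.2031 0.042 ] [21.  63.6 21.8 62. ] -68.1 -161.4
jig [0.4288 0.1981 0.012 ] [135.8  77.2 135.5  77.3] -73.6 -163.6
tray [0.593  0.1614 0.022 ] [155.3 118.5 149.9 116.1] -82.8 -173.3
row1 [ 0.4309 -0.0134  0.082 ] [25.7 27.7 26.6 27.8] -101.7 171.9
row2 [ 0.4743 -0.0153  0.082 ] [25.2 26.2 25.3 27.3] -95.4 176.0
row3 [ 0.5158 -0.0173  0.082 ] [22.2 26.  23.5 28.4] -99.2 167.1
row4 [ 0.5575 -0.0242  0.082 ] [26.3 27.  25.4 27.7] -95.8 175.6
jig screws [0.4292 0.1995 0.012 ] [122.3  64.  122.4  64. ] -73.7 -163.5
rail tacks [0.429  0.1996 0.026 ] [60.3 47.  60.4 47. ] -73.3 -163.2
end tacks [0.4292 0.1994 0.026 ] [104.8   0.  104.8   0. ] -73.5 0.0
[[ 0.624 -0.1    0.01 ]
 [ 0.605 -0.308  0.01 ]
 [ 0.444  0.064  0.01 ]
 [ 0.417 -0.082  0.01 ]]
```

```bash
cat >> h.py <<'E'
def go(pos,jawyaw):
    """shift/turn in tool axes from the measured pose to pos, tool down, jaw dir yaw (mod 180)"""
    s=r.observe(); R=Ro.from_euler('xyz',s['tool_rot'],degrees=True).as_matrix()
    d=R.T@(np.array(pos)-s['eef_pos'])*1000
    y=np.degrees(np.arctan2(R[1,1],R[0,1])); dy=(jawyaw-y+90)%180-90
    print("t",round(s['t'],2),"pos",s['eef_pos'].round(4),"jaw yaw",round(y,2),"tilt x",R[:,0].round(3),"F",s['wrist_force'].round(2),"gap",round(s['finger_gap']*93,1),"J",s['joints'].round(0))
    print("shift",d.round(1),"turn",round(-dy,1),"or",round(-dy-np.sign(-dy)*180,1))
E
python3 -c "
from h import *
go((.4263,.2031,.15),-72)"
```

```text
t 0.15 pos [0.287  0.5826 0.2348] jaw yaw 63.78 tilt x [-0.001 -0.002 -1.   ] F [-0.34  0.21 -0.05] gap 93.2 J [-65.  35.  -1.  82.   0.  63.  -2.]
shift [  85.3 -278.7  292.6] turn -44.2 or 135.8
```

Call:
{"fn": "play_rows", "kwargs": {
  "plan": [
    [0,-20,20,-3],
    [0,-45,47,-7],
    [0,-75,78,-11],
    [5,-105,110,-16],
    [15,-135,141,-21],
    [25,-165,173,-26],
    [40,-195,204,-31],
    [55,-222,233,-36],
    [70,-248,260,-40],
    [80,-268,281,-43],
    [85,-279,293,-44],
    [85,-279,293,-44],
    [85,-279,293,-44],
    [85,-279,293,-44],
    [85,-279,293,-44]
  ],
  "hand": 45
}}

```text
t: 1.4
eef_pos: [0.4264, 0.2054, 0.1511]
tool_rot: [47.7, 89.9, 65.7]
wrist_force: [0.1, 0.7, -0.5]
finger_gap: 0.483
```

```bash
python3 -c "
from h import *
go((.4263,.2031,.075),-72)
c=cams.get_calibration('wrist');im=cams.get_image('wrist');cv2.imwrite('pics/w1.png',im[:,:,::-1])
print(c)
im=cams.get_image('scene');cv2.imwrite('pics/s1.png',im[:,:,::-1])
"
```

```text
t 1.4 pos [0.4264 0.2054 0.1511] jaw yaw 107.95 tilt x [ 0.001  0.002 -1.   ] F [ 0.05  0.69 -0.52] gap 44.9 J [-20.  27. -11. 116.   8.  38.  71.]
shift [76.1 -2.2 -0.9] turn -0.1 or 179.9
{'vfov': 62.94884108720809, 'cx': 254.22800317784802, 'cy': 188.65483402744323, 'k1': -0.07976077063754125, 'origin': array([0.35946325, 0.1834237 , 0.30007469]), 'rotation': array([ 1.65102040e+02, -9.51531672e-02,  1.07963739e+02])}
```

View pics/w1.png

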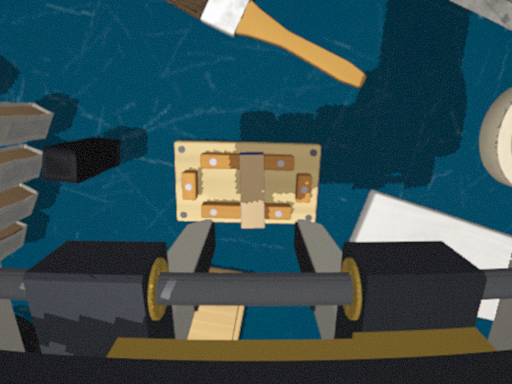

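The wrist view shows the jig at (248,184) with the strip across it at (252,190). I'll measure both here to cross-check.

Run:
```python
import cv2
t=cv2.imread("pics/w1.png")
c=cv2.resize(t[135:235,170:326],None,fx=5,fy=5,interpolation=cv2.INTER_CUBIC)
cv2.imwrite("pics/w1c.png",c)
```

```text
(no output)
```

View pics/w1c.png

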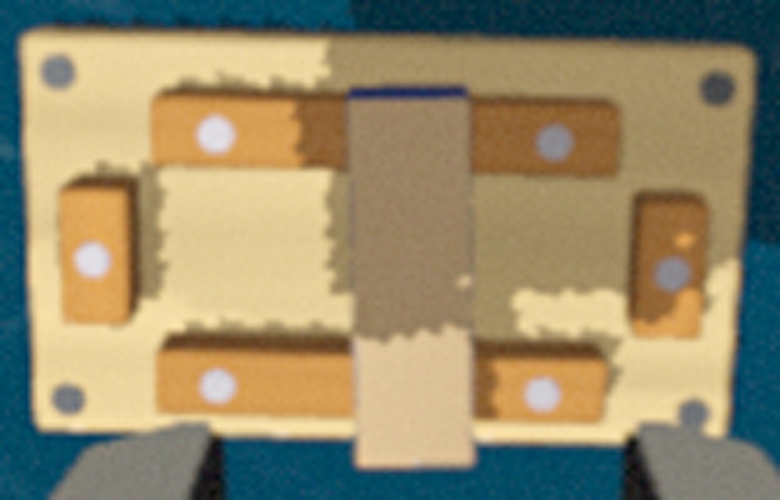

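View pics/s1.png

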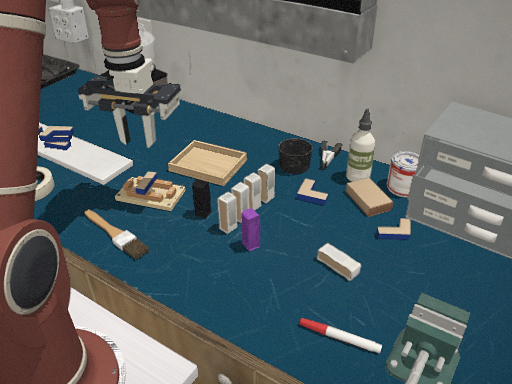

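Run:
```python
from h import *
c={'vfov': 62.94884108720809, 'cx': 254.22800317784802, 'cy': 188.65483402744323, 'k1': -0.07976077063754125, 'origin': np.array([0.35946325, 0.1834237 , 0.30007469]), 'rotation': np.array([ 1.65102040e+02, -9.51531672e-02,  1.07963739e+02])}
u=lambda p:uncrop(p,170,135,5)
def show(n,p,z):
    ce,s,a,b=rect(px2w(c,p,z)); print(n,ce.round(4),s,round(a,1),round(b,1))
show("offcut",u([(348,96),(467,97),(475,466),(354,467)]),.042)
show("screws",u([(58,71),(717,88),(693,414),(68,399)]),.012)
show("tacks",u([(216,134),(554,142),(542,395),(218,386)]),.026)
show("ends",u([(92,260),(672,274),(672,274),(92,260)]),.026)
go((.4263,.2031,.075),-72)
```

```text
offcut [0.4282 0.204  0.042 ] [19.7 65.4 21.3 65.8] 108.0 18.9
screws [0.4302 0.1991 0.012 ] [121.9  64.  122.1  64.1] 106.5 16.4
tacks [0.4304 0.1992 0.026 ] [59.9 47.4 59.9 47.1] 106.4 16.5
ends [0.4304 0.1991 0.026 ] [105.2   0.  105.2   0. ] 106.5 0.0
t 1.5 pos [0.4264 0.2051 0.1511] jaw yaw 107.96 tilt x [ 0.001  0.001 -1.   ] F [-0.85 -0.77 -0.57] gap 45.0 J [-20.  27. -11. 116.   8.  38.  71.]
shift [76.1 -2.  -0.8] turn -0.0 or 180.0
```

Call:
{"fn": "play_rows", "kwargs": {
  "plan": [
    [20,-1,0,0],
    [45,-2,0.5,0],
    [68,-2,0.5,0],
    [84,-2,0.5,0],
    [95,-2,0.5,0],
    [102,-2,0.5,0],
    [105,-2,0.5,0],
    [105,-2,0.5,0],
    [105,-2,0.5,0]
  ]
}}

```text
t: 2.25
eef_pos: [0.4282, 0.2021, 0.0461]
tool_rot: [14.2, 89.9, 32.0]
wrist_force: [-0.3, -0.3, 1.0]
finger_gap: 0.484
```

Call:
{"fn": "play_rows", "kwargs": {
  "plan": [
    [0,0,0,0],
    [0,0,0,0],
    [0,0,0,0],
    [0,0,0,0],
    [0,0,0,0],
    [0,0,0,0],
    [0,0,0,0],
    [0,0,0,0]
  ],
  "hand": 0,
  "newtons": 15
}}

```text
t: 2.92
eef_pos: [0.4281, 0.2016, 0.046]
tool_rot: [2.4, 90.0, 20.2]
wrist_force: [-1.1, 0.1, 5.4]
finger_gap: 0.225
```

Call:
{"fn": "play_rows", "kwargs": {
  "plan": [
    [-8,0,0,0],
    [-22,0,0,0],
    [-38,0,0,0],
    [-50,0,0,0],
    [-56,-6,10,1],
    [-58,-20,32,3],
    [-58,-37,60,5],
    [-58,-54,88,7],
    [-58,-70,113,9],
    [-56,-81,131,10],
    [-54,-87,141,11],
    [-54,-89,145,11],
    [-54,-89,145,11],
    [-54,-89,145,11]
  ]
}}

```text
t: 4.08
eef_pos: [0.592, 0.1615, 0.0995]
tool_rot: [167.6, 89.9, 174.5]
wrist_force: [0.1, -0.1, 0.1]
finger_gap: 0.223
```

```bash
python3 -c "
from h import *
go((.593,.1614,.0265),97.2)
im=cams.get_image('scene');cv2.imwrite('pics/s2.png',im[80:280,60:360,::-1].repeat(2,0).repeat(2,1))
"
```

```text
t 4.08 pos [0.592  0.1615 0.0995] jaw yaw 96.84 tilt x [-0.002  0.    -1.   ] F [ 0.06 -0.09  0.09] gap 20.8 J [-13.  41.  -8.  96.   7.  44.  73.]
shift [73.  -0.2  1.1] turn -0.4 or 179.6
```

View pics/s2.png

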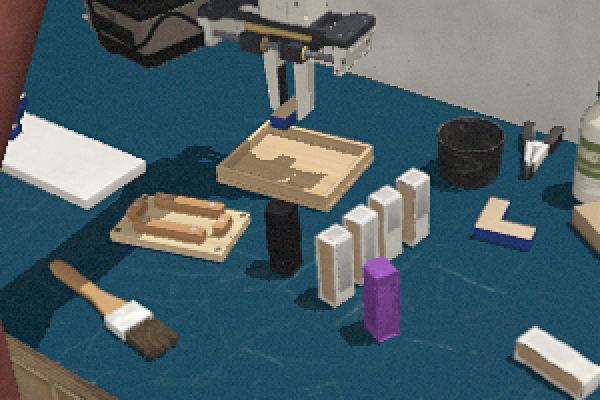

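The strip is held at crop (285,112), over the tray. Lowering.

Call:
{"fn": "play_rows", "kwargs": {
  "plan": [
    [12,0,1,0],
    [28,0,1,0],
    [43,0,1,0],
    [55,0,1,0],
    [63,0,1,0],
    [68,0,1,0],
    [71,0,1,0],
    [72.5,0,1,0],
    [72.5,0,1,0],
    [72.5,0,1,0]
  ]
}}

```text
t: 4.97
eef_pos: [0.5945, 0.1613, 0.0277]
tool_rot: [8.4, 89.9, 15.2]
wrist_force: [0.8, -0.8, 0.3]
finger_gap: 0.218
```

Call:
{"fn": "play_rows", "kwargs": {
  "plan": [
    [0,0,0,0],
    [0,0,0,0],
    [0,0,0,0],
    [0,0,0,0],
    [0,0,0,0],
    [0,0,0,0]
  ],
  "hand": 45
}}

```text
t: 5.47
eef_pos: [0.5941, 0.1612, 0.0272]
tool_rot: [-7.8, 90.0, -1.0]
wrist_force: [0.4, -0.1, 0.1]
finger_gap: 0.48
```

Call:
{"fn": "play_rows", "kwargs": {
  "plan": [
    [-10,0,0,0],
    [-30,0,0,0],
    [-60,0,0,0],
    [-95,0,0,0],
    [-130,0,0,0],
    [-160,0,0,0],
    [-180,0,0,0],
    [-190,0,0,0],
    [-190,0,0,0]
  ]
}}

```text
t: 6.22
eef_pos: [0.5954, 0.1616, 0.2203]
tool_rot: [9.9, 89.7, 16.6]
wrist_force: [1.0, 0.1, 0.0]
finger_gap: 0.483
```

```bash
python3 -c "
from h import *
go((.455,-.247,.22),-13)
im=cams.get_image('wrist');cv2.imwrite('pics/w3.png',im[:,:,::-1])
im=cams.get_image('top');cv2.imwrite('pics/t3.png',im[:,:,::-1])
"
```

```text
t 6.22 pos [0.5954 0.1616 0.2203] jaw yaw 96.77 tilt x [ 0.006  0.002 -1.   ] F [1.01 0.13 0.01] gap 44.9 J [-12.  33.  -9.  89.   6.  58.  75.]
shift [  -1.2 -389.2 -187.5] turn -70.2 or 109.8
```

View pics/w3.png

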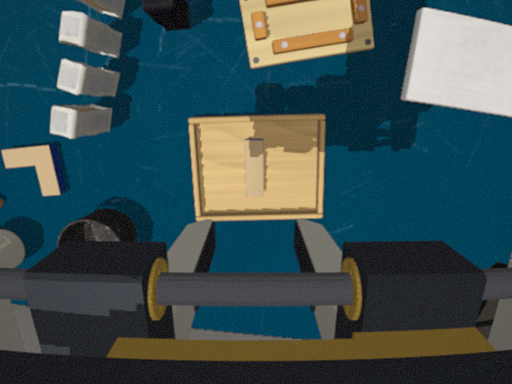

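View pics/t3.png

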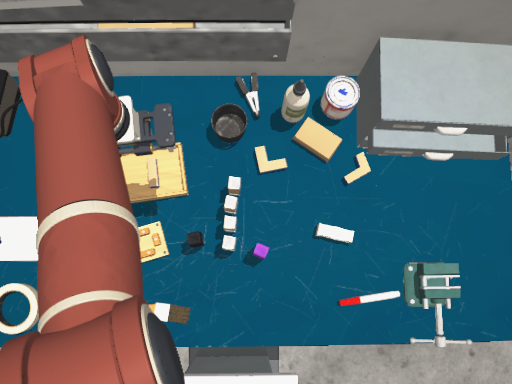

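The strip lies flat in the tray at wrist px (254,167), and nothing else has moved. I'll turn +110 to keep joint 7 in range and move to above the lying block.

Call:
{"fn": "play_rows", "kwargs": {
  "plan": [
    [0,-12,-6,4],
    [0,-32,-15,10],
    [0,-55,-26,17],
    [0,-80,-38,24],
    [0,-106,-51,31],
    [0,-132,-64,38],
    [0,-159,-77,45],
    [0,-186,-90,52],
    [0,-213,-103,59],
    [0,-240,-116,66],
    [0,-267,-129,73],
    [0,-294,-142,80],
    [0,-320,-154,87],
    [0,-345,-166,94],
    [0,-366,-176,101],
    [0,-380,-183,107],
    [0,-389,-187.5,110],
    [0,-389,-187.5,110],
    [0,-389,-187.5,110],
    [0,-389,-187.5,110]
  ],
  "hand": 60
}}

```text
t: 7.98
eef_pos: [0.4542, -0.2455, 0.2164]
tool_rot: [-131.5, 89.9, 125.5]
wrist_force: [0.4, -0.3, 0.9]
finger_gap: 0.646
```

```bash
python3 -c "
from h import *
go((.455,-.247,.12),-13)
c=cams.get_calibration('wrist');print(c)
im=cams.get_image('wrist');cv2.imwrite('pics/w4.png',im[:,:,::-1])
"
```

```text
t 7.98 pos [ 0.4542 -0.2455  0.2164] jaw yaw -13.01 tilt x [-0.001  0.002 -1.   ] F [ 0.39 -0.28  0.88] gap 60.0 J [ 10.  26.  23. 105. -13.  51.  26.]
shift [96.4  1.3  1.4] turn -0.0 or 180.0
{'vfov': 62.94884108720809, 'cx': 254.22800317784802, 'cy': 188.65483402744323, 'k1': -0.07976077063754125, 'origin': array([ 0.47044274, -0.17702044,  0.3655064 ]), 'rotation': array([ 1.65341930e+02,  5.94608313e-02, -1.29906269e+01])}
```

View pics/w4.png

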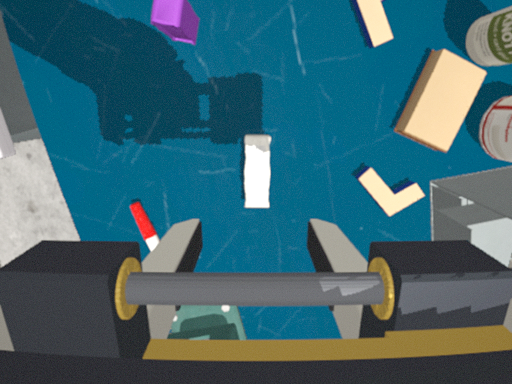

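There is a single lying block, at (258,171); no other block lies on its side. Enlarged crop to confirm and measure.

```bash
python3 -c "
import cv2
t=cv2.imread('pics/w4.png')
cv2.imwrite('pics/w4c.png',cv2.resize(t[125:219,220:300],None,fx=6,fy=6,interpolation=cv2.INTER_CUBIC))"
```

```text
(no output)
```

View pics/w4c.png

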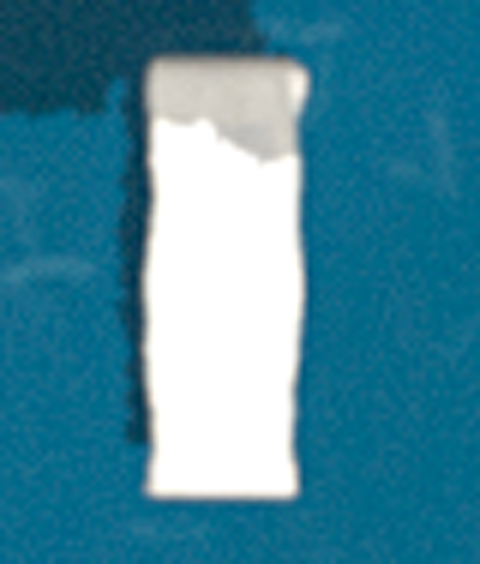

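Run:
```python
from h import *
c={'vfov': 62.94884108720809, 'cx': 254.22800317784802, 'cy': 188.65483402744323, 'k1': -0.07976077063754125, 'origin': np.array([ 0.47044274, -0.17702044,  0.3655064 ]), 'rotation': np.array([ 1.65341930e+02,  5.94608313e-02, -1.29906269e+01])}
ce,s,a,b=rect(px2w(c,uncrop([(147,59),(308,59),(298,497),(149,497)],220,125,6),.026)); print(ce,s,a,b)
go((ce[0],ce[1],.025),-13.4)
```

```text
[ 0.45757518 -0.24563124  0.026     ] [28.8 82.2 28.2 82.2] -12.972509701879808 -103.37300948014332
t 8.03 pos [ 0.4544 -0.2455  0.2166] jaw yaw -13.0 tilt x [-0.001  0.001 -1.   ] F [ 0.62 -0.27  0.17] gap 59.4 J [ 10.  26.  23. 105. -13.  51.  26.]
shift [191.6   3.4  -0.3] turn 0.4 or -179.6
```

Call:
{"fn": "play_rows", "kwargs": {
  "plan": [
    [15,2,0,0],
    [40,3,0,0],
    [70,3,0,0.2],
    [100,3,0,0.2],
    [127,3,0,0.2],
    [150,3,0,0.2],
    [167,3,0,0.2],
    [180,3,0,0.2],
    [189,3,0,0.2],
    [193,3,0,0.2],
    [194.5,3,0,0.2],
    [194.5,3,0,0.2],
    [194.5,3,0,0.2]
  ]
}}

```text
t: 9.12
eef_pos: [0.4573, -0.248, 0.0234]
tool_rot: [78.4, 89.9, -25.0]
wrist_force: [-0.5, 0.1, -0.1]
finger_gap: 0.647
```

Call:
{"fn": "play_rows", "kwargs": {
  "plan": [
    [0,0,0,0],
    [0,0,0,0],
    [0,0,0,0],
    [0,0,0,0],
    [0,0,0,0],
    [0,0,0,0],
    [0,0,0,0],
    [0,0,0,0],
    [0,0,0,0]
  ],
  "hand": 0,
  "newtons": 25
}}

```text
t: 9.87
eef_pos: [0.4568, -0.2479, 0.0227]
tool_rot: [75.2, 90.0, -28.2]
wrist_force: [-0.5, 0.1, 1.5]
finger_gap: 0.26
```

```bash
python3 -c "
from h import *
go((.4298,.1992,.22),16.5)
"
```

```text
t 9.87 pos [ 0.4568 -0.2479  0.0227] jaw yaw -13.43 tilt x [ 0. -0. -1.] F [-0.5   0.11  1.46] gap 24.2 J [ 17.  43.  14. 114. -22.  25.  34.]
shift [-197.3 -130.  -428.6] turn -29.9 or 150.1
```

Call:
{"fn": "play_rows", "kwargs": {
  "plan": [
    [-8,0,0,0],
    [-24,0,0,0],
    [-48,0,0,0],
    [-75,0,0,0],
    [-102,0,0,0],
    [-128,0,0,0],
    [-150,0,0,0],
    [-166,0,0,0],
    [-176,0,0,0],
    [-180,0,0,0],
    [-180,0,0,0]
  ]
}}

```text
t: 10.78
eef_pos: [0.4568, -0.248, 0.2033]
tool_rot: [83.4, 89.9, -20.1]
wrist_force: [0.0, 0.0, -0.3]
finger_gap: 0.265
```

```bash
python3 -c "
from h import *
go((.4298,.1992,.20),16.5)
c=cams.get_calibration('wrist');print(c)
im=cams.get_image('wrist');cv2.imwrite('pics/w5.png',im[:,:,::-1])
im=cams.get_image('scene');cv2.imwrite('pics/s5.png',im[:,:,::-1])
"
```

```text
t 10.78 pos [ 0.4568 -0.248   0.2033] jaw yaw -13.43 tilt x [ 0.001 -0.    -1.   ] F [ 0.05  0.03 -0.34] gap 24.6 J [ 10.  27.  23. 106. -14.  49.  27.]
shift [   3.1 -130.1 -428.7] turn -29.9 or 150.1
{'vfov': 62.94884108720809, 'cx': 254.22800317784802, 'cy': 188.65483402744323, 'k1': -0.07976077063754125, 'origin': array([ 0.47325237, -0.17930719,  0.35229077]), 'rotation': array([ 1.65255008e+02, -9.51628160e-02, -1.34067179e+01])}
```

View pics/w5.png

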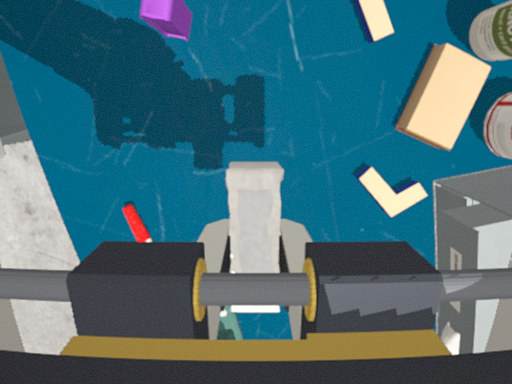

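View pics/s5.png

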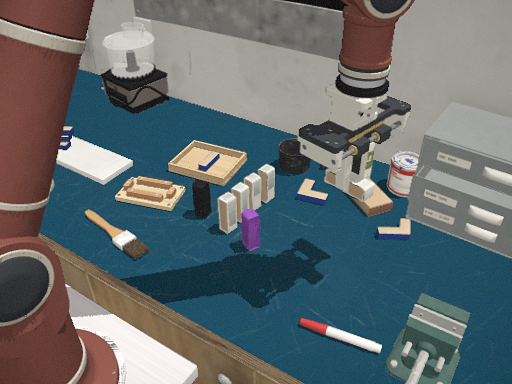

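The block is held level. I'll measure where it sits in the jaws: top edge at about (228..283,164), near edge at about (231..280,311).

```bash
python3 -c "
import cv2
t=cv2.imread('pics/w5.png')
cv2.imwrite('pics/w5c.png',cv2.resize(t[150:326,205:305],None,fx=3.4,fy=3.4,interpolation=cv2.INTER_CUBIC))"
```

```text
(no output)
```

View pics/w5c.png

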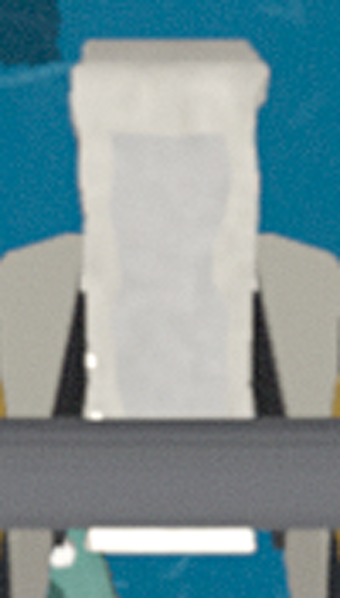

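Run:
```python
from h import *
c={'vfov': 62.94884108720809, 'cx': 254.22800317784802, 'cy': 188.65483402744323, 'k1': -0.07976077063754125,'origin': np.array([ 0.47325237, -0.17930719,  0.35229077]), 'rotation': np.array([ 1.65255008e+02, -9.51628160e-02, -1.34067179e+01])}
s=r.observe();R=Ro.from_euler('xyz',s['tool_rot'],degrees=True).as_matrix()
for z in (.2046,.2066,.2086):
    ce,sz,a,b=rect(px2w(c,uncrop([(75,62),(268,62),(255,552),(87,552)],205,150,3.4),z)); print(ce.round(4),sz,a,b,(R.T@(ce-s['eef_pos'])*1000).round(1))
go((.4298,.1992,.20),16.5)
```

```text
[ 0.4579 -0.2465  0.2046] [27.2 80.6 27.2 80.6] -13.455326034603795 -103.42024289904772 [-2.8  1.5 -1.4]
[ 0.4581 -0.2456  0.2066] [26.8 79.5 26.9 79.5] -13.455326034603761 -103.42024289904774 [-4.8  1.5 -2.3]
[ 0.4583 -0.2446  0.2086] [26.5 78.4 26.5 78.4] -13.455326034603786 -103.42024289904774 [-6.8  1.5 -3.2]
t 10.88 pos [ 0.4561 -0.2474  0.2018] jaw yaw -13.42 tilt x [-0.002  0.001 -1.   ] F [ 0.46  0.48 -1.4 ] gap 24.4 J [ 10.  27.  23. 106. -14.  49.  27.]
shift [   2.2 -129.3 -428.3] turn -29.9 or 150.1
```

Call:
{"fn": "play_rows", "kwargs": {
  "plan": [
    [0,1,-10,0],
    [0,-1,-30,-1],
    [0,-4,-58,-2],
    [0,-9,-90,-4],
    [0,-15,-120,-6],
    [0,-22,-150,-8],
    [0,-30,-180,-10],
    [0,-38,-207,-12],
    [0,-47,-233,-14],
    [0,-56,-258,-16],
    [0,-66,-283,-18],
    [0,-76,-308,-20],
    [0,-87,-333,-22],
    [0,-98,-357,-24],
    [0,-108,-379,-26],
    [0,-117,-398,-28],
    [0,-124,-413,-29],
    [0,-128,-422,-30],
    [0,-129.5,-427,-30],
    [0,-129.5,-427,-30]
  ]
}}

```text
t: 12.55
eef_pos: [0.4295, 0.1985, 0.2021]
tool_rot: [-91.7, 89.9, -165.0]
wrist_force: [-0.7, 0.5, -1.3]
finger_gap: 0.257
```

Call:
{"fn": "play_rows", "kwargs": {
  "plan": [
    [0,0,0,0],
    [0,0,0,0],
    [0,0,0,0]
  ]
}}

```text
t: 12.8
eef_pos: [0.4302, 0.1962, 0.2026]
tool_rot: [-16.4, 90.0, -90.0]
wrist_force: [0.1, -0.4, -1.2]
finger_gap: 0.261
```

```bash
python3 -c "
from h import *
go((.4303,.1974,.065),16.5)
im=cams.get_image('scene');cv2.imwrite('pics/s6.png',im[:,:,::-1])
c=cams.get_calibration('wrist');print(c)
im=cams.get_image('wrist');cv2.imwrite('pics/w6.png',im[:,:,::-1])
"
```

```text
t 12.8 pos [0.4302 0.1962 0.2026] jaw yaw 16.43 tilt x [ 0.    -0.001 -1.   ] F [ 0.15 -0.37 -1.18] gap 24.3 J [-36.  22.  13. 113.  -7.  46.  -3.]
shift [137.6   0.4  -1.2] turn -0.1 or 179.9
{'vfov': 62.94884108720809, 'cx': 254.22800317784802, 'cy': 188.65483402744323, 'k1': -0.07976077063754125, 'origin': array([0.4104315 , 0.26407662, 0.35167313]), 'rotation': array([ 1.65216191e+02, -4.24656990e-02,  1.64624217e+01])}
```

View pics/w6.png

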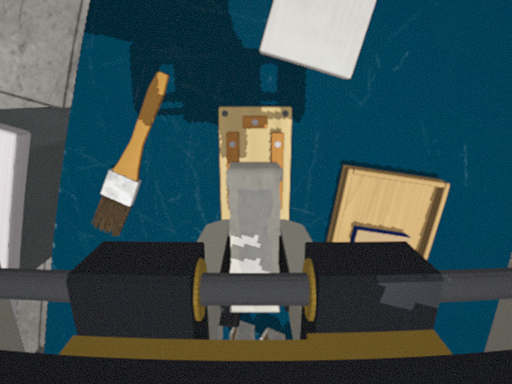

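View pics/s6.png

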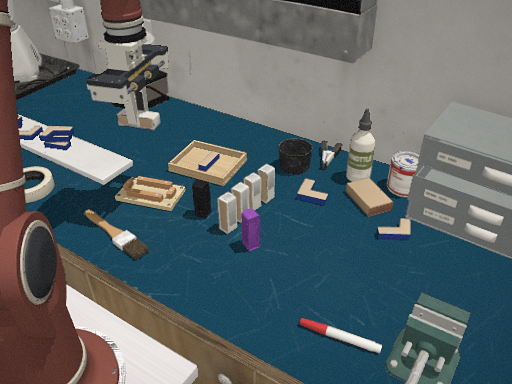

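The row is intact, the offcut is in the tray, and the block is above the jig, whose upper end stop shows at (255,121). Lowering.

Call:
{"fn": "play_rows", "kwargs": {
  "plan": [
    [12,0,-0.5,0],
    [32,0,-1,0],
    [55,0,-1,0],
    [78,0,-1,0],
    [98,0,-1,0],
    [114,0,-1,0],
    [126,0,-1,0],
    [134,0,-1,0],
    [137.5,0,-1,0],
    [137.5,0,-1,0],
    [137.5,0,-1,0],
    [137.5,0,-1,0]
  ]
}}

```text
t: 13.9
eef_pos: [0.4302, 0.1986, 0.0659]
tool_rot: [99.5, 89.9, 26.1]
wrist_force: [0.8, 0.4, -0.9]
finger_gap: 0.26
```

Run:
```python
from h import *
go((.4303,.1974,.065),16.5)
c=cams.get_calibration('wrist');print(c)
im=cams.get_image('wrist');cv2.imwrite('pics/w7.png',im[:,:,::-1])
cv2.imwrite('pics/w7c.png',cv2.resize(im[60:330,180:340,::-1],None,fx=2.2,fy=2.2,interpolation=cv2.INTER_CUBIC))
im=cams.get_image('scene');cv2.imwrite('pics/s7.png',cv2.resize(im[110:230,80:240,::-1],None,fx=4,fy=4,interpolation=cv2.INTER_CUBIC))
```

```text
t 13.9 pos [0.4302 0.1986 0.0659] jaw yaw 16.56 tilt x [ 0.001  0.001 -1.   ] F [ 0.75  0.36 -0.85] gap 24.2 J [-33.  35.   8. 120. -11.  25.   1.]
shift [ 0.9 -0.2  1.2] turn 0.1 or -179.9
{'vfov': 62.94884108720809, 'cx': 254.22800317784802, 'cy': 188.65483402744323, 'k1': -0.07976077063754125, 'origin': array([0.4100812 , 0.26610439, 0.21491254]), 'rotation': array([ 1.65256282e+02, -1.39831228e-01,  1.65809132e+01])}
```

View pics/w7c.png

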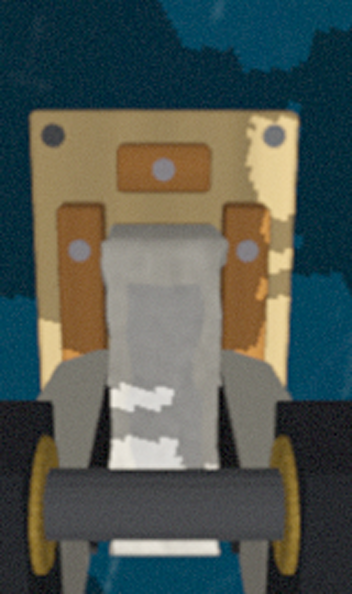

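View pics/s7.png

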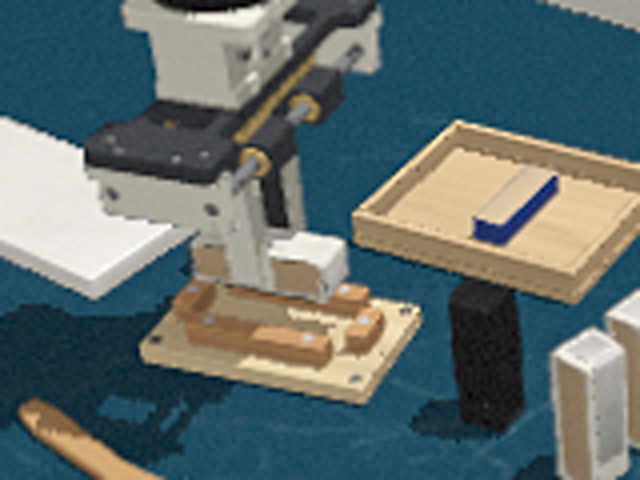

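Run:
```python
from h import *
c={'vfov': 62.94884108720809, 'cx': 254.22800317784802, 'cy': 188.65483402744323, 'k1': -0.07976077063754125,'origin': np.array([0.4100812 , 0.26610439, 0.21491254]), 'rotation': np.array([ 1.65256282e+02, -1.39831228e-01,  1.65809132e+01])}
u=lambda p:uncrop(p,180,60,2.2)
a=np.radians(106.5);L=np.array([np.cos(a),np.sin(a)])
for n,p,z,d in (("screws",[(53,135),(275,136)],.012,.061),("end",[(164,169)],.026,.0525),("rail",[(79,250),(247,250)],.026,.030)):
    w=px2w(c,u(p),z);print(n,w[:,:2].round(4).tolist(),"centre",(w[:,:2].mean(0)-d*L).round(4))
for z in (.066,.0685):
    ce,s,x,y=rect(px2w(c,u([(102,242),(227,242),(220,554),(110,554)]),z));print("block",ce.round(4),s,x,y)
go((.4303,.1974,.065),16.5)
```

```text
screws [[0.3824, 0.2485], [0.444, 0.2666]] centre [0.4305 0.1991]
end [[0.4155, 0.2495]] centre [0.4305 0.1991]
rail [[0.3992, 0.2212], [0.4442, 0.2345]] centre [0.4302 0.1991]
block [0.4305 0.1994 0.066 ] [27.5 80.1 27.8 80. ] 16.511925581178858 -73.314593414263
block [0.4302 0.2005 0.0685] [27.  78.7 27.3 78.7] 16.51192558117891 -73.314593414263
t 14.0 pos [0.4301 0.1986 0.0659] jaw yaw 16.57 tilt x [ 0.001  0.001 -1.   ] F [ 0.05 -0.85 -0.26] gap 24.5 J [-33.  35.   8. 120. -11.  25.   1.]
shift [ 0.9 -0.1  1.3] turn 0.1 or -179.9
```

The block centre is within about 1.5 mm of the pocket and the angle agrees. One small nudge and a settle, then a last check.

Call:
{"fn": "play_rows", "kwargs": {
  "plan": [
    [0.5,0,1,0],
    [0.5,0,1,0],
    [0.5,0,1,0],
    [0.5,0,1,0],
    [0.5,0,1,0],
    [0.5,0,1,0],
    [0.5,0,1,0],
    [0.5,0,1,0]
  ]
}}

```text
t: 14.67
eef_pos: [0.4299, 0.1975, 0.0646]
tool_rot: [-82.2, 90.0, -155.7]
wrist_force: [-0.5, -0.2, -0.7]
finger_gap: 0.256
```

Run:
```python
from h import *
go((.4303,.1974,.065),16.5)
im=cams.get_image('scene');cv2.imwrite('pics/s8.png',im[:,:,::-1])
s=r.observe();print(s['qd'].round(2))
```

```text
t 14.67 pos [0.4299 0.1975 0.0646] jaw yaw 16.58 tilt x [-0. -0. -1.] F [-0.51 -0.22 -0.74] gap 23.9 J [-33.  36.   8. 120. -11.  25.   1.]
shift [-0.4  0.4  0.2] turn 0.1 or -179.9
[ 0.   -0.12 -0.03  0.06  0.1   0.01  0.06]
```

View pics/s8.png

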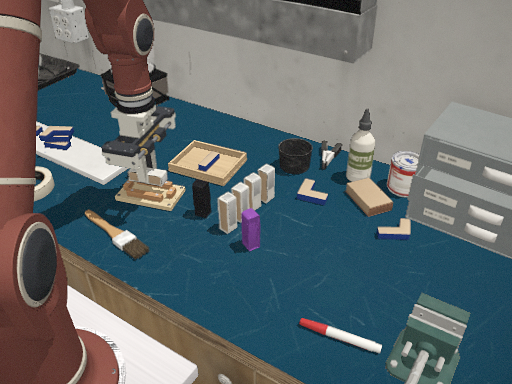

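The block hovers over the jig at (150,178), the offcut is in the tray at (208,162), and the row and L-pieces are where they were. Handing in.

```bash
python3 -c "
from station import r
print(r.hand_in())"
```

```text
the job is handed in; nothing more can be done
None
```

I laid the offcut flat in the tray and let it go. Then I gripped the lying block, carried it over the row with its underside about 0.18 m above the worktop, and handed in at about 14.7 s with it still held above the jig's pocket.

- **Block over the pocket:** The last wrist-camera measurement, taken just before a final 1 mm correction, put its centre about 0.3–1.5 mm from the pocket centre. Its long axis was within about 0.2° of the pocket's. After the correction I re-read the arm's pose but did not measure the block again.
- **Height:** From the tool height, the underside is about 16 mm above the rails. The pictures show a clear gap, and the wrist force was under 1 N.
- **Everything else:** The last scene picture shows the offcut flat in the tray, the four standing blocks upright in place, and the L-pieces and the black and purple look-alikes unmoved.

Two readings disagreed slightly. The top and wrist cameras differed by 1–3 mm on positions, so I went mostly by the wrist camera. The jaws closed to about 24 mm on the block, where 25 mm (its solid core) was expected, but it stayed firmly held and level.

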